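# Lock out the UV inspection torch

## Robot

A 6-joint arm with a two-finger parallel gripper is mounted at the origin on the work surface. World frame = base frame: x ahead of the robot, y to its left, z up, the work surface at z = 0. Lengths are in m, angles in rad, forces in N, time in s.
With the tool pointing down it reaches from about 0.375 to 0.975 m from the base axis. Payload 3.8 kg.
Tool frame: the origin (TCP) lies midway between the tips of the shut fingers; the grasp point (between the pads) lies 19 mm behind it; z points along the fingers, y is the line along which they close (so a half turn about z gives the same grasp; the last joint's range is limited). The gripper opens to 85 mm and grips with 20 to 120 N. Pads are 22 mm wide; open, the fingers measure 114 mm over their backs; the gripper's body (76 mm by 85 mm) begins 54 mm behind the grasp point. The pads swing forward as they close: fully open they stand 13 mm farther back than shut.
Start: joints at [-1.314, 0.264, 1.604, -0, 1.274, -0.037], TCP at [0.195, -0.646, 0.231] pointing down, gripper open.
Joint ranges: [-2.63, 2.63], [-0.94, 2.18], [0.31, 2.57], [-1.31, 4.45], [0, 2.66], [-2.55, 2.55]. Speed limits (rad/s): [2.57, 2.57, 3.14, 3.14, 3.14, 3.14].

## Interface

Orientations are given as a rotation vector (axis times angle).
In Python, from workcell import read_state, vision, ticket gives the robot as it stands. The module is installed in compiled form; this text tells all that it offers.
- The arm moves only by the tool jog_arm, never from a script. Its arguments are lists of equal length, an entry for each row: "turn": the turn, a rotation vector about the tool's x, y, z in rad, a list of three; "delta_pos": the shift along the tool's x, y, z in m, a list of three; "gripper": the finger opening in m, from 0 to 0.0854. In form: {"turn": [[rx, ry, rz], ...], "delta_pos": [[dx, dy, dz], ...], "gripper": [gripper, ...]}. A call has 1 to 20 rows; each row shifts and turns the commanded pose from where the row before left it, along the tool's axes as they then stand; what a row does not reach is not made up. A row lasts 1/12 s, in which the tool goes at most 41.7 mm and 7.16 degrees, less where a joint would pass 70% of its speed; a pose out of reach is approached as far as the arm can. A call with a gripper value outside its range is refused whole. The fingers move at their own pace and stop on an object; "grip_force" is the grip in N (left out, the last holds). Time passes only in rows, so rows that do not move let the fingers close. It gives the time, the measured TCP pose, the force, the opening and the grip force at its end, in the units of the state.
- read_state(): the state, without advancing time (a new reading comes with each control period).
- vision.read_camera(name): name is "scene" or "top"; returns the picture (400x640x3 uint8, red, green, blue); there is no depth.
- vision.calibration(name): a dict with "vfov" (degrees; the focal length in pixels is half the picture's height over the tangent of half this angle, whatever the lens; pixels are square), "cx", "cy" (the principal point, pixels), "dist" ([k1, k2, p1, p2, k3] as OpenCV has them; the pictures are not rectified), "R" (3x3) and "t" (3): a world point X has camera coordinates R X + t. Camera axes: x right, y down, z forward; pixel columns grow to the right and rows downward; lengths in m; the calibration is good to about 2 mm. A picture is of the moment at which its call begins. calibration takes no time and is no camera call.
- ticket.finish_job(): hands the job in; it is judged then, once.
The state is a dict: "time": time; "q": joint angles; "joint_vel": joint speeds; "joint_torque": joint torques, N m; "tool_pos": TCP position; "tcp_rot": TCP orientation; "wrist_force": force on the tool from outside, world axes, zero at the start; "torque": the same for the moment, N m; "width": opening from 0.0 (shut) to 1.0 (fully open); "grip_force": force on a finger pad.
Only numpy, scipy, OpenCV 4.12 (cv2) and the standard library are available. Lean on these libraries where they do the work, as an engineer would, in place of code of your own. Each camera call takes 0.05 s, during which the arm holds its last target. There are 200 camera calls.

## Task

The tail cap of the UV inspection torch has only been started on its thread after a cell change: stand the torch upright, lens end down, fully home in the round rubber-floored cup of the battery-change station, setting it in without dropping it. With the torch standing in the cup, thread the cap on clockwise until it bottoms out, then back it off a quarter turn so that the torch is locked out. Finish while still holding the cap at that setting in the gripper, the torch staying down in its cup, and leave the solder reel, the flux jar and the circuit board where they are.

Things in the scene. Friction and masses are not known exactly. Their poses are not given: they have to be found in the camera images.
- torch: Slim grey aluminium hand torch standing on its lens end on the bench, about 132 mm tall with its cap, about 300 g (loose). Round throughout: head 40 mm in diameter up to 34 mm above the lens end, tapering to a barrel 25 mm in diameter that runs from 46 to 104 mm; the tail cap sits on top of it. Origin: centre of the flat lens end (the underside); z runs up along the torch to the tail. Its yaw does not matter for the cup.
- tail_cap: Knurled aluminium tail cap on top of the torch, 27 mm in diameter, 24 mm long, with a rubber switch button (15 mm wide) and two low guards (4 mm high) on its top. Origin: on the torch axis at the lower edge of the cap, 104 mm above the lens end when the cap is bottomed out, up to 0.8 mm higher at the start; z up the torch. It stays on its thread, with a springy axial play of about 1 mm, and can carry the whole torch when gripped.
- cap_grip (a point): Point on the cap's axis at the middle of its 24 mm length, 12 mm above its lower edge: the height to grip. It turns with the cap.
- cap_thread (a joint): How far the cap is turned out from bottomed-out, in radians, measured against the torch: 0 is bottomed out (a hard stop), and it grows anticlockwise seen from above; 1 mm of rise a turn. Screwing on is clockwise seen from above. At the start between 2.5 and 5 rad. The thread turns easily (about 0.009 N m) and stays where it is left; once bottomed out, further turning only spins the torch in its cup (about 0.07 N m), which does no harm.
- holder: Battery-change station screwed to the bench: a black baseplate 150 x 74 mm, 4 mm thick, with a round aluminium cup at one end and a low tray (18 mm high) in which two grey battery cells are fixed at the other. Origin: on the bench under the cup's centre; x points to the tray (its middle is 75 mm along x). The cup's outer diameter is 55 mm, widening to 60 mm at its flared rim 40 mm above the bench; its bore is 43 mm in diameter and 32 mm deep.
- cup_floor (a point): Centre of the cup's rubber floor, 8 mm above the bench and 32 mm below the rim: the centre of the torch's lens end comes here. The rubber is grippy enough under the weight of the torch to keep it from turning with the cap, as long as the cap is not pulled upwards while it is turned; bearing down lightly does no harm.
- solder_reel: Bystander: reel of solder wire standing on its flange, 54 mm in diameter, 42 mm tall, loose. Origin: centre of its underside.
- flux_jar: Bystander: small amber jar with a black lid, 50 mm in diameter, 66 mm tall, loose. Origin: centre of its underside.
- circuit_board: Bystander: green circuit board lying flat at the far side of the mat, 120 x 90 mm, 16 mm tall with its components, loose. Origin: centre of its underside.

How it is judged:
On the way, in this order (a step that is already met when the one before it is completed fails the run):
1. the torch stands upright, fully home in the cup, its cap not yet bottomed out (distance between torch and cup_floor below 0.006 m and angle between torch's own z axis and vertical below 0.1 rad and contact force between torch and holder above 0.2 N and value of joint cap_thread above 0.5 rad), for 0.2 s.
2. the cap is threaded on until it bottoms out, with the torch standing in the cup (value of joint cap_thread below 0.08 rad and distance between torch and cup_floor below 0.008 m), for 0.1 s.
At the end, for the whole second after the job is handed in: The cap is backed off a quarter turn from bottomed out (70 to 110 degrees) and at rest, gripped by the fingers (more than 2 N), and the torch still stands upright (within 0.1 rad) in the cup, resting on it, its lens end within 6 mm of the centre of the cup's floor (value of joint cap_thread between 1.22 and 1.92 rad and contact force between the fingers and tail_cap above 2 N and distance between torch and cup_floor below 0.006 m and angle between torch's own z axis and vertical below 0.1 rad and contact force between torch and holder above 0.2 N and linear speed of torch below 0.03 m/s and angular speed of tail_cap below 0.2 rad/s); the arm keeps its last pose, push and grip.
It fails at once if the solder reel is moved more than 25 mm or tipped (distance of solder_reel from where it was at the start of the episode above 0.025 m or angle between solder_reel's own z axis and vertical above 0.5 rad).
It fails at once if the flux jar is moved more than 25 mm or tipped (distance of flux_jar from where it was at the start of the episode above 0.025 m or angle between flux_jar's own z axis and vertical above 0.5 rad).
It fails at once if the circuit board is moved more than 25 mm (distance of circuit_board from where it was at the start of the episode above 0.025 m).
It fails at once if the torch is dropped (falls free of the fingers at more than 0.5 m/s) or knocked over (angle between torch's own z axis and vertical above 0.8 rad or (contact force between the fingers and torch below 0.05 N and linear speed of torch above 0.5 m/s)).
It also fails if it takes over 69 s, if anything falls off the work surface, if the arm or the gripper's body presses on something with over 40 N, if the wrist force passes 120 N, or if a joint passes its speed limit or range.

## Working session

There is one attempt and no reset: what is moved stays moved. The work goes in short steps, Python scripts to look and compute and a tool call to move; the robot and the scene stay as the last step left them, time stands still between calls to the robot, and variables do not carry over. Pictures are saved under pics/ and viewed, at most 10 in all, crops included, and the job is handed in when it is done.

Besides the shell and the picture viewer there is one more tool, called after "Request:" as name(argument=value, ...), one argument or row to a line, values as JSON. jog_arm: Moves the arm, as the interface text tells. Its arguments: {"type":"object","properties":{"turn":{"type":"array","items":{"type":"array","items":{"type":"number"}}},"delta_pos":{"type":"array","items":{"type":"array","items":{"type":"number"}}},"gripper":{"type":"array","items":{"type":"number"}},"grip_force":{"type":"number"}},"required":["turn","delta_pos","gripper"]}

```bash
mkdir -p pics; cat > h.py <<'E'
import numpy as np, cv2
from workcell import read_state, vision, ticket
def K(n):
    c=vision.calibration(n); f=200/np.tan(np.radians(c["vfov"])/2)
    return np.array([[f,0,c["cx"]],[0,f,c["cy"]],[0,0,1.]]),np.array(c["dist"],float),np.array(c["R"]),np.array(c["t"])
def ray(n,uv):
    k,d,R,t=K(n); p=cv2.undistortPoints(np.array([[uv]],float),k,d)[0,0]
    return -R.T@t, R.T@np.array([p[0],p[1],1.])
def plane(n,uv,z):
    o,d=ray(n,uv); return o+d*(z-o[2])/d[2]
def proj(n,X):
    k,d,R,t=K(n); return cv2.projectPoints(np.array(X,float).reshape(-1,1,3),cv2.Rodrigues(R)[0],t,k,d)[0][:,0]
E
python3 - <<'E'
from h import *
for n in("scene","top"):
    cv2.imwrite(f"pics/{n}0.png",vision.read_camera(n)[:,:,::-1]); k,d,R,t=K(n); print(n,k[0,0],d,-R.T@t,R.tolist())
print(read_state())
E
```

```text
scene 475.23475615826 [-0.04997249  0.          0.          0.          0.        ] [1.06605688 0.55281674 0.77096891] [[-0.7795011954433857, 0.6263754740698261, 0.005625992013270955], [0.4187536869939547, 0.5277610527582722, -0.7389950073041422], [-0.46585752750310006, -0.5736915867217167, -0.673687410742859]]
top 445.1645307072501 [0.00760064 0.         0.         0.         0.        ] [0.543411   0.01294132 1.12368302] [[-0.01994108958268332, -0.9998001063350825, -0.0014492476022324777], [-0.9984814984770204, 0.01998919968627493, -0.05133350850064685], [0.05135221655721548, 0.0004234008259364796, -0.9986805147725677]]
{'time': 0.1, 'q': array([-1.31389908e+00,  2.64691810e-01,  1.60528045e+00, -1.85433322e-05,
        1.27370441e+00, -3.68985097e-02]), 'joint_vel': array([-0.0012003 , -0.00357656, -0.00230807,  0.00034564,  0.00011151,
        0.00181486]), 'joint_torque': array([ 2.30299638e-04, -5.16706824e+01, -3.68592095e+01, -5.75837430e-05,
        6.28602007e-03, -2.85407486e-05]), 'tool_pos': array([ 0.19529111, -0.64541821,  0.23005387]), 'tcp_rot': array([-3.10570891e+00, -4.59540867e-01,  3.86784125e-04]), 'wrist_force': array([-0.22265778,  0.11635649, -0.33204386]), 'torque': array([-0.02988133,  0.02020071, -0.07365695]), 'grip_force': 0.0, 'width': 0.9994806753376314}
```

View pics/scene0.png

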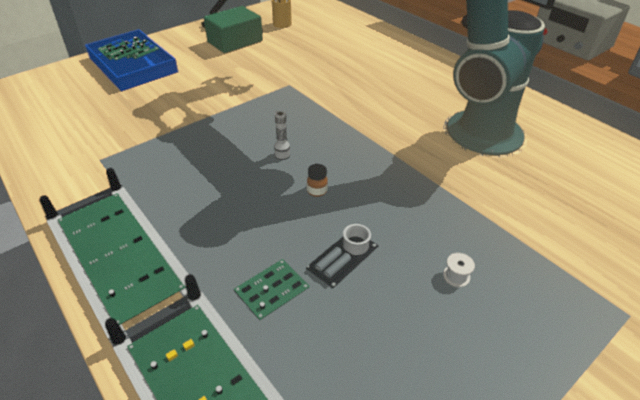

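View pics/top0.png

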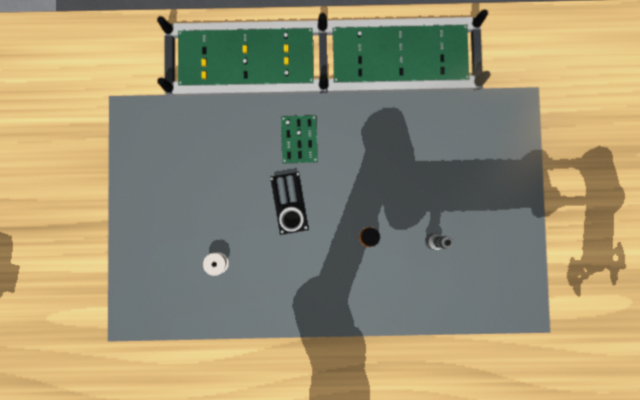

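The scene view shows the torch at about (281,135), the jar at (317,180), the cup at (357,237), the reel at (459,268) and the board at (272,289). In the top view the torch cap is near (446,242), the jar at (370,237), the cup at (291,219), the reel at (215,264) and the board at (299,139). I'll enlarge the torch and the cup in each view.

```bash
python3 - <<'E'
from h import *
s=cv2.imread("pics/scene0.png");t=cv2.imread("pics/top0.png")
z=lambda im,u,v:cv2.resize(im[v:v+60,u:u+80],(400,300),interpolation=cv2.INTER_CUBIC)
a=np.vstack([np.hstack([z(s,241,105),z(s,317,210)]),np.hstack([z(t,400,212),z(t,251,190)])])
cv2.imwrite("pics/crop.png",a)
for nm,uv,h in [("cup",(291,219),.04),("torchcap",(446,242),.13),("torchbase",(434,242),.02),("jar",(370,237),.066),("reel",(215,264),.042),("board",(299,139),.01)]: print(nm,plane("top",uv,h).round(4))
E
```

```text
cup [0.572 0.086 0.04 ]
torchcap [ 0.5116 -0.2639  0.13  ]
torchbase [ 0.5087 -0.265   0.02  ]
jar [ 0.5249 -0.1023  0.066 ]
reel [0.4669 0.2713 0.042 ]
board [0.7743 0.0645 0.01  ]
```

View pics/crop.png

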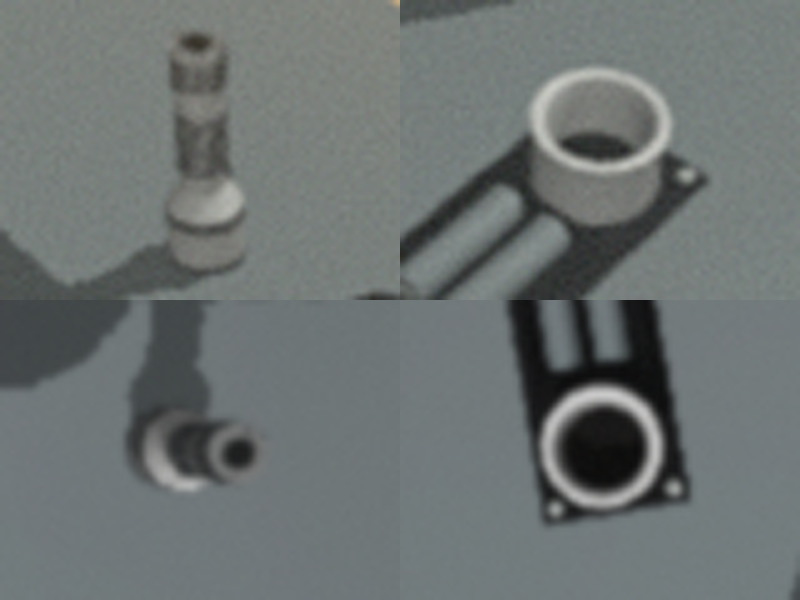

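The crop shows the torch upright: the button is at about (447,242) in the top view and (279.6,113) in the scene view. The cup rim is centred at about (291,218.8) in top and (356.6,233.6) in scene. Next I'll refine these with masks and two-view triangulation.

```bash
cat >> h.py <<'E'
def tri(a,b):
    (o1,d1),(o2,d2)=ray("top",a),ray("scene",b)
    s=np.linalg.lstsq(np.c_[d1,-d2],o2-o1,rcond=None)[0]; p,q=o1+s[0]*d1,o2+s[1]*d2
    return (p+q)/2,np.linalg.norm(p-q)
def dark(im,u,v,w,thr):
    g=cv2.cvtColor(im,cv2.COLOR_BGR2GRAY)[v-w:v+w+1,u-w:u+w+1].astype(float)
    m=np.clip(thr-g,0,None); y,x=np.mgrid[-w:w+1,-w:w+1]; return (u+(m*x).sum()/m.sum(), v+(m*y).sum()/m.sum())
def rim(im,u,v,w,thr):
    g=cv2.cvtColor(im,cv2.COLOR_BGR2GRAY)[v-w:v+w+1,u-w:u+w+1]; g=cv2.resize(g,None,fx=4,fy=4,interpolation=cv2.INTER_CUBIC)
    c=max(cv2.findContours((g>thr).astype('uint8'),0,1)[0],key=len); e=cv2.fitEllipse(cv2.convexHull(c))
    return (u-w+(e[0][0]+.5)/4-.5, v-w+(e[0][1]+.5)/4-.5),np.array(e[1])/4
E
python3 - <<'E'
from h import *
s=cv2.imread("pics/scene0.png");t=cv2.imread("pics/top0.png")
bt,bs=dark(t,447,242,3,90),dark(s,280,113,3,90); print("button",bt,bs,tri(bt,bs),plane("top",bt,.128),plane("scene",bs,.128))
for th in(150,170): print(th,rim(t,291,219,17,th),rim(s,357,234,17,th))
rt=rim(t,291,219,17,150)[0]; print(plane("top",rt,.04),tri(rt,(356.6,233.6)),plane("scene",(356.6,233.6),.04))
# check by projection
X=np.array([.512,-.265,.128]); print(proj("top",[X]),proj("scene",[X]))
# base outline
gs=cv2.cvtColor(s,6);gt=cv2.cvtColor(t,6)
print(gt[242,420:456]); 
from scipy.spatial.transform import Rotation as Ro
print(Ro.from_rotvec(read_state()["tcp_rot"]).as_matrix().round(3))
E
```

```text
button (np.float64(447.29887640449437), np.float64(242.2314606741573)) (np.float64(279.73333333333335), np.float64(113.10303030303031)) (array([ 0.51114001, -0.26663326,  0.13071624]), np.float64(0.00015733668814070514)) [ 0.5109923  -0.26734465  0.128     ] [ 0.50883519 -0.27017532  0.128     ]
150 ((290.8481960296631, 218.8792953491211), array([23.31178474, 23.52962875])) ((356.69727516174316, 233.59757041931152), array([20.93905258, 28.53629303]))
170 ((291.03120613098145, 218.71677780151367), array([22.23754883, 22.86127472])) ((356.6804428100586, 233.6527099609375), array([19.99765015, 27.52375412]))
[0.57231558 0.08637362 0.04      ] (array([0.57243393, 0.08631967, 0.03932033]), np.float64(0.0002830421804275315)) [0.57299548 0.086656   0.04      ]
[[446.2297054  241.79871077]] [[279.91618145 114.45751407]]
[118 118 118 118 110  87  70  60  84 123 136 137 123  84  57  48  50  58
  59  52  55  78 108 110  80  47  33  32  31  35  59  98 112 116 117 116]
[[ 0.957  0.29  -0.001]
 [ 0.29  -0.957  0.002]
 [ 0.    -0.002 -1.   ]]
```

Request:
jog_arm(
  turn=[
    [0,0,0],
    [0,0,0],
    [0,0,0],
    [0,0,0],
    [0,0,0],
    [0,0,0],
    [0,0,0],
    [0,0,0],
    [0,0,0],
    [0,0,0],
    [0,0,0],
    [0,0,0],
    [0,0,0],
    [0,0,0],
    [0,0,0],
    [0,0,0],
    [0,0,0],
    [0,0,0],
    [0,0,0],
    [0,0,0],
  ],
  delta_pos=[
    [0.01,-0.007,0],
    [0.022,-0.0145,0],
    [0.022,-0.0145,0],
    [0.022,-0.0145,0],
    [0.022,-0.0145,0],
    [0.022,-0.0145,0],
    [0.022,-0.0145,0],
    [0.022,-0.0145,0],
    [0.022,-0.0145,0],
    [0.022,-0.0145,0],
    [0.022,-0.0145,0],
    [0.022,-0.0145,0],
    [0.022,-0.0145,0],
    [0.022,-0.0145,0],
    [0.022,-0.0145,0],
    [0.022,-0.0145,0],
    [0.022,-0.0145,0],
    [0.022,-0.0145,0],
    [0.022,-0.0145,0],
    [0.006,-0.0028,0],
  ],
  gripper=[0.085,0.085,0.085,0.085,0.085,0.085,0.085,0.085,0.085,0.085,0.085,0.085,0.085,0.085,0.085,0.085,0.085,0.085,0.085,0.085],
  grip_force=20,
)

```text
time: 1.77
tool_pos: [0.513, -0.2638, 0.231]
tcp_rot: [-3.105, -0.464, -0.001]
wrist_force: [0.1, 0.6, -0.5]
width: 0.996
grip_force: 0.0
```

Request:
jog_arm(
  turn=[
    [0,0,-0.1],
    [0,0,-0.1],
    [0,0,-0.1],
    [0,0,-0.1],
    [0,0,-0.1],
    [0,0,-0.1],
    [0,0,-0.1],
    [0,0,-0.1],
    [0,0,-0.1],
    [0,0,-0.1],
    [0,0,-0.1],
    [0,0,-0.1],
    [0,0,-0.1],
    [0,0,0],
    [0,0,0],
  ],
  delta_pos=[
    [0,0,0],
    [0,0,0],
    [0,0,0],
    [0,0,0],
    [0,0,0],
    [0,0,0],
    [0,0,0],
    [0,0,0],
    [0,0,0],
    [0,0,0],
    [0,0,0],
    [0,0,0],
    [0,0,0],
    [0,0,0],
    [0,0,0],
  ],
  gripper=[0.085,0.085,0.085,0.085,0.085,0.085,0.085,0.085,0.085,0.085,0.085,0.085,0.085,0.085,0.085],
)

```text
time: 3.02
tool_pos: [0.5109, -0.2674, 0.2311]
tcp_rot: [-2.199, -2.243, 0.0]
wrist_force: [-0.1, 1.1, -0.4]
width: 0.995
grip_force: 0.0
```

```bash
cat >> h.py <<'E'
from scipy.spatial.transform import Rotation as Ro
def st(target=None):
    s=read_state(); M=Ro.from_rotvec(s["tcp_rot"]).as_matrix()
    print("t",round(s["time"],2),"pos",s["tool_pos"].round(4),"az",np.arctan2(M[1,0],M[0,0]).round(4),"zax",M[:,2].round(4),"q",s["q"].round(3),"F",s["wrist_force"].round(2),"T",s["torque"].round(3),"w",round(s["width"]*.0854,4),"g",round(float(s["grip_force"]),1))
    if target is not None: print("tool delta",(M.T@(np.array(target)-s["tool_pos"])).round(4))
E
python3 -c "
from h import *
st([.511,-.2667,.0965])"
```

```text
t 3.02 pos [ 0.5109 -0.2674  0.2311] az 1.591 zax [-5.e-04  2.e-04 -1.e+00] q [-0.525  0.08   1.819 -0.     1.244 -0.545] F [-0.14  1.14 -0.42] T [-0.023  0.051 -0.002] w 0.085 g 0.0
tool delta [7.000e-04 1.000e-04 1.346e-01]
```

Request:
jog_arm(
  turn=[
    [0,0,0],
    [0,0,0],
    [0,0,0],
    [0,0,0],
    [0,0,0],
    [0,0,0],
    [0,0,0],
    [0,0,0],
    [0,0,0],
    [0,0,0],
    [0,0,0],
    [0,0,0],
    [0,0,0],
    [0,0,0],
    [0,0,0],
    [0,0,0],
    [0,0,0],
    [0,0,0],
  ],
  delta_pos=[
    [0.0007,0,0.012],
    [0,0,0.018],
    [0,0,0.018],
    [0,0,0.018],
    [0,0,0.018],
    [0,0,0.018],
    [0,0,0.015],
    [0,0,0.0106],
    [0,0,0.007],
    [0,0,0],
    [0,0,0],
    [0,0,0],
    [0,0,0],
    [0,0,0],
    [0,0,0],
    [0,0,0],
    [0,0,0],
    [0,0,0],
  ],
  gripper=[0.085,0.08,0.075,0.07,0.065,0.06,0.055,0.05,0.045,0.042,0.039,0.036,0.034,0.032,0.03,0.028,0.026,0.024],
)

```text
time: 4.52
tool_pos: [0.5118, -0.267, 0.0971]
tcp_rot: [2.195, 2.246, 0.001]
wrist_force: [0.5, -0.1, 1.6]
width: 0.298
grip_force: 20.1
```

```bash
python3 - <<'E'
from h import *
st([.511,-.2667,.0965])
a=cv2.cvtColor(vision.read_camera("scene"),4)[90:180,220:340];b=cv2.cvtColor(vision.read_camera("top"),4)[197:287,386:506]
cv2.imwrite("pics/g1.png",np.vstack([cv2.resize(x,(400,300),interpolation=2) for x in(a,b)]))
E
```

```text
t 4.52 pos [ 0.5118 -0.267   0.0971] az 1.5937 zax [ 9.e-04 -4.e-04 -1.e+00] q [-0.524  0.2    1.945  0.     0.995 -0.547] F [ 0.51 -0.14  1.58] T [ 0.025 -0.046 -0.023] w 0.0255 g 20.1
tool delta [ 0.0003 -0.0007  0.0006]
```

View pics/g1.png

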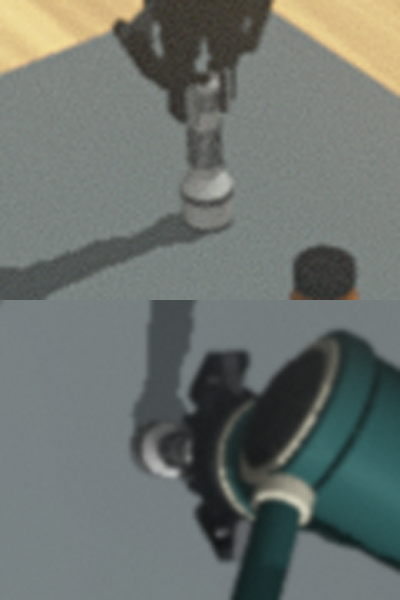

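Both views show the cap gripped between the fingers and the torch upright. I'll open, turn 90° and regrip so the torch is centred along the other axis too.

Request:
jog_arm(
  turn=[
    [0,0,0],
    [0,0,0],
    [0,0,0],
    [0,0,0],
    [0,0,-0.05],
    [0,0,-0.1],
    [0,0,-0.1],
    [0,0,-0.1],
    [0,0,-0.1],
    [0,0,-0.1],
    [0,0,-0.1],
    [0,0,-0.1],
    [0,0,-0.1],
    [0,0,-0.1],
    [0,0,-0.1],
    [0,0,-0.1],
    [0,0,-0.1],
    [0,0,-0.1],
    [0,0,-0.1],
    [0,0,-0.1],
  ],
  delta_pos=[
    [0,0,0],
    [0,0,0],
    [0,0,0],
    [0,0,0],
    [0,0,0],
    [0,0,0],
    [0,0,0],
    [0,0,0],
    [0,0,0],
    [0,0,0],
    [0,0,0],
    [0,0,0],
    [0,0,0],
    [0,0,0],
    [0,0,0],
    [0,0,0],
    [0,0,0],
    [0,0,0],
    [0,0,0],
    [0,0,0],
  ],
  gripper=[0.028,0.032,0.04,0.045,0.05,0.05,0.05,0.05,0.05,0.05,0.05,0.05,0.05,0.05,0.05,0.05,0.05,0.05,0.05,0.05],
)

```text
time: 6.28
tool_pos: [0.5112, -0.2668, 0.0965]
tcp_rot: [0.011, -3.141, -0.0]
wrist_force: [-0.0, -0.4, -0.5]
width: 0.583
grip_force: 0.0
```

Request:
jog_arm(
  turn=[
    [0,0,0],
    [0,0,0],
    [0,0,0],
    [0,0,0],
    [0,0,0],
    [0,0,0],
    [0,0,0],
    [0,0,0],
    [0,0,0],
    [0,0,0],
    [0,0,0],
    [0,0,0],
  ],
  delta_pos=[
    [0,0,0],
    [0,0,0],
    [0,0,0],
    [0,0,0],
    [0,0,0],
    [0,0,0],
    [0,0,0],
    [0,0,0],
    [0,0,0],
    [0,0,0],
    [0,0,0],
    [0,0,0],
  ],
  gripper=[0.045,0.04,0.037,0.035,0.033,0.031,0.029,0.027,0.025,0.022,0.02,0.02],
  grip_force=40,
)

```text
time: 7.28
tool_pos: [0.5115, -0.267, 0.0968]
tcp_rot: [-0.003, 3.141, -0.0]
wrist_force: [-0.4, -1.2, 0.3]
width: 0.294
grip_force: 39.2
```

```bash
python3 -c "
from h import *
st([.572,.0863,.2])"
```

```text
t 7.28 pos [ 0.5115 -0.267   0.0968] az -3.1394 zax [ 2.e-04 -2.e-04 -1.e+00] q [-0.524  0.2    1.945 -0.     0.996 -2.097] F [-0.4  -1.24  0.29] T [-0.09   0.046 -0.035] w 0.0251 g 39.2
tool delta [-0.0613  0.3532 -0.1033]
```

Request:
jog_arm(
  turn=[
    [0,0,0],
    [0,0,0],
    [0,0,0],
    [0,0,0],
    [0,0,0],
    [0,0,0],
    [0,0,0],
    [0,0,0],
    [0,0,0],
    [0,0,0],
    [0,0,0],
    [0,0,0],
    [0,0,0],
    [0,0,0],
  ],
  delta_pos=[
    [0,0,-0.002],
    [0,0,-0.004],
    [0,0,-0.008],
    [0,0,-0.011],
    [0,0,-0.011],
    [0,0,-0.011],
    [0,0,-0.011],
    [0,0,-0.011],
    [0,0,-0.011],
    [0,0,-0.011],
    [0,0,-0.011],
    [0,0,-0.008],
    [0,0,-0.006],
    [0,0,-0.004],
  ],
  gripper=[0.02,0.02,0.02,0.02,0.02,0.02,0.02,0.02,0.02,0.02,0.02,0.02,0.02,0.02],
)

```text
time: 8.45
tool_pos: [0.5116, -0.267, 0.2178]
tcp_rot: [-0.003, 3.141, -0.001]
wrist_force: [0.2, 0.3, -3.5]
width: 0.294
grip_force: 39.5
```

Request:
jog_arm(
  turn=[
    [0,0,0],
    [0,0,0],
    [0,0,0],
    [0,0,0],
    [0,0,0],
    [0,0,0],
    [0,0,0],
    [0,0,0],
    [0,0,0],
    [0,0,0],
    [0,0,0],
    [0,0,0],
    [0,0,0],
    [0,0,0],
    [0,0,0],
    [0,0,0],
    [0,0,0],
    [0,0,0],
    [0,0,0],
    [0,0,0],
  ],
  delta_pos=[
    [-0.001,0.006,0],
    [-0.002,0.012,0],
    [-0.0035,0.02,0],
    [-0.0035,0.02,0],
    [-0.0038,0.022,0],
    [-0.0038,0.022,0],
    [-0.0038,0.022,0],
    [-0.0038,0.022,0],
    [-0.0038,0.022,0],
    [-0.0038,0.022,0],
    [-0.0038,0.022,0],
    [-0.0038,0.022,0],
    [-0.0038,0.022,0],
    [-0.0038,0.022,0],
    [-0.0036,0.021,0],
    [-0.0035,0.02,0],
    [-0.0028,0.016,0],
    [-0.002,0.012,0],
    [-0.0012,0.0062,0],
    [0,0,0],
  ],
  gripper=[0.02,0.02,0.02,0.02,0.02,0.02,0.02,0.02,0.02,0.02,0.02,0.02,0.02,0.02,0.02,0.02,0.02,0.02,0.02,0.02],
)

```text
time: 10.12
tool_pos: [0.5713, 0.088, 0.216]
tcp_rot: [0.006, -3.14, -0.0]
wrist_force: [0.2, -0.2, -3.5]
width: 0.292
grip_force: 39.5
```

Request:
jog_arm(
  turn=[
    [0,0,-0.05],
    [0,0,-0.07],
    [0,0,-0.07],
    [0,0,-0.07],
    [0,0,-0.07],
    [0,0,-0.07],
    [0,0,-0.07],
    [0,0,-0.07],
    [0,0,-0.07],
    [0,0,-0.07],
    [0,0,-0.07],
    [0,0,-0.07],
    [0,0,-0.07],
    [0,0,-0.07],
    [0,0,-0.04],
    [0,0,0],
    [0,0,0],
  ],
  delta_pos=[
    [0,0,0],
    [0,0,0.003],
    [0,0,0.005],
    [0,0,0.006],
    [0,0,0.006],
    [0,0,0.006],
    [0,0,0.006],
    [0,0,0.006],
    [0,0,0.006],
    [0,0,0.006],
    [0,0,0.006],
    [0,0,0.005],
    [0,0,0.004],
    [0,0,0.003],
    [0,0,0],
    [0,0,0],
    [0,0,0],
  ],
  gripper=[0.02,0.02,0.02,0.02,0.02,0.02,0.02,0.02,0.02,0.02,0.02,0.02,0.02,0.02,0.02,0.02,0.02],
)

```text
time: 11.53
tool_pos: [0.5715, 0.0857, 0.1486]
tcp_rot: [1.506, -2.757, 0.0]
wrist_force: [0.1, 0.7, -3.8]
width: 0.291
grip_force: 39.6
```

```bash
python3 - <<'E'
from h import *
st([.5722,.0863,.14])
s=cv2.cvtColor(vision.read_camera("scene"),4);t=cv2.cvtColor(vision.read_camera("top"),4)
cv2.imwrite("pics/s2.png",s);cv2.imwrite("pics/t2.png",t)
a=s[160:280,277:437];b=t[159:279,211:371]
cv2.imwrite("pics/g2.png",np.vstack([cv2.resize(x,(400,300),interpolation=2) for x in(a,b)]))
E
```

```text
t 11.53 pos [0.5715 0.0857 0.1486] az -2.1415 zax [-3.e-04 -4.e-04 -1.e+00] q [ 0.106  0.148  1.901 -0.     1.093 -2.465] F [ 0.15  0.7  -3.84] T [-0.009  0.038 -0.03 ] w 0.0249 g 39.6
tool delta [-0.0009 -0.0002  0.0086]
```

View pics/g2.png

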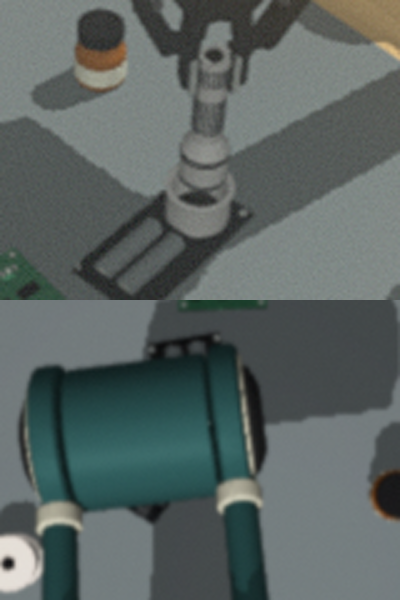

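The scene view shows the torch hanging upright just above the cup, with its head at crop x of about 179–230. The top view is hidden by the arm. I'll compare the torch axis with its expected projection.

```bash
python3 - <<'E'
from h import *
s=cv2.imread("pics/s2.png"); g=cv2.cvtColor(s,6)
print("axis proj",[(z,proj("scene",[[.5715,.0857,z]])[0].round(1)) for z in(.052,.069,.086,.13,.18)],"cup",proj("scene",[[.5724,.0863,.04],[.573,.0866,.04]]).round(1))
for v in range(178,240,3): print(v,g[v,344:376])
E
```

```text
axis proj [(0.052, array([357.2, 229.1])), (0.069, array([357.8, 223.4])), (0.086, array([358.3, 217.5])), (0.13, array([359.9, 201.8])), (0.18, array([361.7, 182.6]))] cup [[356.7 233.4]
 [356.6 233.6]]
178 [ 53  52  61  54  62  50  62  54  55  56  56  56  68  98 126 131 125 122
 119 117 126 129 127 113  76  54  52  58  57  58  57  57]
181 [ 60  70  73  75  62  55  53  54  55  49  56  57  81 112 108  72  53  49
  48  47  48  70 103 122 109  78  57  64  59  52  55  51]
184 [132 131 132 114  80  55  54  53  56  75  91 100  87  94 123 129 115  87
  66  68  79 100 120 124 119  91  75  97 120 104  67  54]
187 [131 131 130 115  76  50  51  55  70  99 112 106  86  89 113 119 118 128
 131 133 130 129 119 116  93  62  83 112 114  89  61  65]
190 [130 135 132 119  86  56  53  51  76 105 118 104  72  77  84  90  91 104
  97  95  88  89  79  69  67  58  90 115 108  69  59  84]
193 [131 129 133 133 115  73  46  56  86 107 120  99  82  84  91  97  96 104
  97 101  84  91  86  71  61  80 107 113 107  77  88 113]
196 [132 129 130 133 135 131 124 116 104 115 114  97  97 114 120 118 125 125
 121 123 
[... 1238 characters left out ...]
  86  87  88  85  87  83]
226 [127 131 126 119 109 104 105 109 103  85  83  85  79  79  74  70  71  81
  79  74  83  96 108 105  94  85  86  84  86  88  81  88]
229 [126 128 124 113  96 101 108 116 119 118 120 126 127 128 128 134 132 129
 128 128 122 115 106 100 108  99  92  81  91  84  87  88]
232 [124 119 108 111 107  87  86  97 114 121 120 128 129 127 129 129 129 125
 127 125 121 102  93 106 121 121 108  90  86  87  86  86]
235 [124 118 102 113 114 123 123 129 105  90  77  80  84  89  85  82  83  82
  77  81  90 100  98 101 116 129 118  96  80  90  87  86]
238 [109 123 127 115  91  66  54  44  40  52  48  54  52  50  49  55  57  74
  95 102 109 102 101 114 126 120 103  89  86  84  85  91]
```

Request:
jog_arm(
  turn=[
    [0,0,0],
    [0,0,0],
    [0,0,0],
    [0,0,0],
    [0,0,0],
    [0,0,0],
    [0,0,0],
    [0,0,0],
    [0,0,0],
    [0,0,0],
  ],
  delta_pos=[
    [-0.0009,-0.0002,0],
    [0,0,0.002],
    [0,0,0.002],
    [0,0,0.002],
    [0,0,0.002],
    [0,0,0.002],
    [0,0,0.002],
    [0,0,0.002],
    [0,0,0.001],
    [0,0,0],
  ],
  gripper=[0.02,0.02,0.02,0.02,0.02,0.02,0.02,0.02,0.02,0.02],
)

```text
time: 12.47
tool_pos: [0.5721, 0.0871, 0.1332]
tcp_rot: [1.509, -2.755, -0.0]
wrist_force: [-0.7, 0.9, -3.2]
width: 0.291
grip_force: 39.6
```

```bash
python3 -c "
from h import *
st([.5722,.0863,.1048])"
```

```text
t 12.47 pos [0.5721 0.0871 0.1332] az -2.1394 zax [-7.e-04 -1.e-04 -1.e+00] q [ 0.108  0.165  1.913  0.     1.065 -2.465] F [-0.73  0.89 -3.21] T [ 0.005 -0.012  0.034] w 0.0249 g 39.6
tool delta [ 0.0006 -0.0006  0.0284]
```

Request:
jog_arm(
  turn=[
    [0,0,0],
    [0,0,0],
    [0,0,0],
    [0,0,0],
    [0,0,0],
    [0,0,0],
    [0,0,0],
    [0,0,0],
    [0,0,0],
    [0,0,0],
    [0,0,0],
    [0,0,0],
    [0,0,0],
    [0,0,0],
  ],
  delta_pos=[
    [0,0,0.002],
    [0,0,0.002],
    [0,0,0.002],
    [0,0,0.002],
    [0,0,0.002],
    [0,0,0.002],
    [0,0,0.002],
    [0,0,0.002],
    [0,0,0.002],
    [0,0,0.002],
    [0,0,0.002],
    [0,0,0.002],
    [0,0,0.001],
    [0,0,0],
  ],
  gripper=[0.02,0.02,0.02,0.02,0.02,0.02,0.02,0.02,0.02,0.02,0.02,0.02,0.02,0.02],
)

```text
time: 13.63
tool_pos: [0.5723, 0.0871, 0.1084]
tcp_rot: [1.509, -2.755, 0.0]
wrist_force: [1.4, 0.2, -2.8]
width: 0.291
grip_force: 39.6
```

```bash
python3 -c "
from h import *
st([.5722,.0863,.1048])"
```

```text
t 13.63 pos [0.5723 0.0871 0.1084] az -2.1393 zax [-1.e-04 -1.e-04 -1.e+00] q [ 0.108  0.191  1.932 -0.     1.018 -2.465] F [ 1.42  0.18 -2.84] T [-0.272 -0.247 -0.02 ] w 0.0248 g 39.6
tool delta [ 0.0007 -0.0003  0.0036]
```

Request:
jog_arm(
  turn=[
    [0,0,0],
    [0,0,0],
    [0,0,0],
    [0,0,0],
    [0,0,0],
    [0,0,0],
  ],
  delta_pos=[
    [0,0,0.001],
    [0,0,0.001],
    [0,0,0.001],
    [0,0,0.001],
    [0,0,0],
    [0,0,0],
  ],
  gripper=[0.02,0.02,0.02,0.02,0.02,0.02],
)

```text
time: 14.13
tool_pos: [0.5726, 0.0871, 0.105]
tcp_rot: [-1.509, 2.755, -0.0]
wrist_force: [0.6, -2.2, -0.2]
width: 0.295
grip_force: 39.9
```

```bash
python3 -c "
from h import *
st([.5722,.0863,.1048])"
```

```text
t 14.13 pos [0.5726 0.0871 0.105 ] az -2.1394 zax [ 5.e-04  0.e+00 -1.e+00] q [ 0.108  0.195  1.935 -0.     1.011 -2.465] F [ 0.55 -2.15 -0.24] T [-0.257 -0.073  0.021] w 0.0252 g 39.9
tool delta [ 0.0009 -0.0001  0.0002]
```

Request:
jog_arm(
  turn=[
    [0,0,0],
    [0,0,0],
    [0,0,0],
    [0,0,0],
    [0,0,0],
  ],
  delta_pos=[
    [0.0003,0,0.0005],
    [0,0,0.0003],
    [0,0,0],
    [0,0,0],
    [0,0,0],
  ],
  gripper=[0.02,0.02,0.02,0.02,0.02],
)

```text
time: 14.55
tool_pos: [0.5727, 0.0869, 0.1046]
tcp_rot: [-1.509, 2.754, -0.001]
wrist_force: [0.5, -2.0, 4.5]
width: 0.291
grip_force: 40.3
```

```bash
python3 - <<'E'
from h import *
st([.5722,.0863,.1048])
s=cv2.cvtColor(vision.read_camera("scene"),4)
a=s[160:280,277:437]
cv2.imwrite("pics/g3.png",cv2.resize(a,(640,480),interpolation=2))
E
```

```text
t 14.55 pos [0.5727 0.0869 0.1046] az -2.1394 zax [ 1.1e-03  1.0e-04 -1.0e+00] q [ 0.108  0.195  1.935 -0.     1.01  -2.465] F [ 0.54 -1.98  4.47] T [-0.283 -0.064 -0.057] w 0.0249 g 40.3
tool delta [ 0.0008  0.0001 -0.0002]
```

View pics/g3.png

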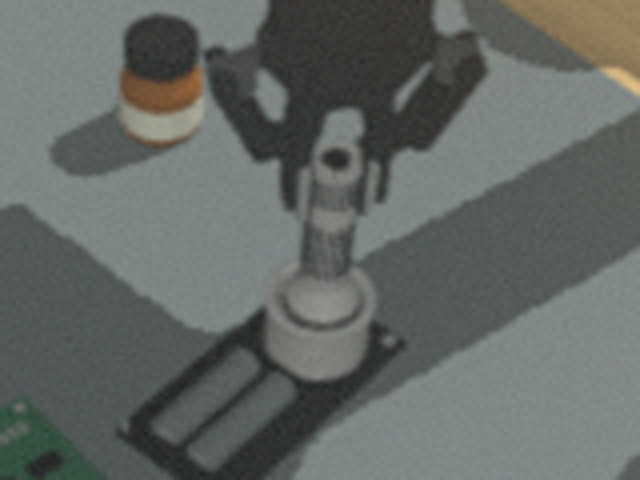

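The torch head sits inside the cup with its lower edge below the rim, and the wrist shows a light 4.5 N push. Now I'll turn the cap clockwise.

Request:
jog_arm(
  turn=[
    [0,0,0.04],
    [0,0,0.08],
    [0,0,0.08],
    [0,0,0.08],
    [0,0,0.08],
    [0,0,0.08],
    [0,0,0.08],
    [0,0,0.08],
    [0,0,0.08],
    [0,0,0.08],
    [0,0,0.08],
    [0,0,0.08],
    [0,0,0.08],
    [0,0,0.08],
    [0,0,0.08],
    [0,0,0.08],
    [0,0,0.08],
    [0,0,0.08],
    [0,0,0.08],
    [0,0,0.08],
  ],
  delta_pos=[
    [0,0,0],
    [0,0,1e-05],
    [0,0,1e-05],
    [0,0,1e-05],
    [0,0,1e-05],
    [0,0,1e-05],
    [0,0,1e-05],
    [0,0,1e-05],
    [0,0,1e-05],
    [0,0,1e-05],
    [0,0,1e-05],
    [0,0,1e-05],
    [0,0,1e-05],
    [0,0,1e-05],
    [0,0,1e-05],
    [0,0,1e-05],
    [0,0,1e-05],
    [0,0,1e-05],
    [0,0,1e-05],
    [0,0,1e-05],
  ],
  gripper=[0.02,0.02,0.02,0.02,0.02,0.02,0.02,0.02,0.02,0.02,0.02,0.02,0.02,0.02,0.02,0.02,0.02,0.02,0.02,0.02],
)

```text
time: 16.27
tool_pos: [0.5727, 0.0871, 0.1043]
tcp_rot: [0.871, 3.018, 0.001]
wrist_force: [0.3, -1.2, 4.9]
width: 0.292
grip_force: 40.4
```

```bash
python3 -c "
from h import *
st([.5722,.0863,.1048])"
```

```text
t 16.27 pos [0.5727 0.0871 0.1043] az 2.5798 zax [ 1.1e-03  3.0e-04 -1.0e+00] q [ 0.108  0.195  1.936  0.     1.009 -0.901] F [ 0.29 -1.16  4.95] T [-0.191 -0.075  0.054] w 0.0249 g 40.4
tool delta [-0.     -0.0009 -0.0005]
```

Request:
jog_arm(
  turn=[
    [0,0,0.08],
    [0,0,0.08],
    [0,0,0.08],
    [0,0,0.08],
    [0,0,0.08],
    [0,0,0.08],
    [0,0,0.08],
    [0,0,0.08],
    [0,0,0.08],
    [0,0,0.08],
    [0,0,0.08],
    [0,0,0.08],
    [0,0,0.08],
    [0,0,0.08],
    [0,0,0.08],
    [0,0,0.08],
    [0,0,0.08],
    [0,0,0.08],
    [0,0,0.08],
    [0,0,0.08],
  ],
  delta_pos=[
    [0,0,0],
    [0,0,1e-05],
    [0,0,1e-05],
    [0,0,1e-05],
    [0,0,1e-05],
    [0,0,1e-05],
    [0,0,1e-05],
    [0,0,1e-05],
    [0,0,1e-05],
    [0,0,1e-05],
    [0,0,1e-05],
    [0,0,1e-05],
    [0,0,1e-05],
    [0,0,1e-05],
    [0,0,1e-05],
    [0,0,1e-05],
    [0,0,1e-05],
    [0,0,1e-05],
    [0,0,1e-05],
    [0,0,1e-05],
  ],
  gripper=[0.02,0.02,0.02,0.02,0.02,0.02,0.02,0.02,0.02,0.02,0.02,0.02,0.02,0.02,0.02,0.02,0.02,0.02,0.02,0.02],
)

```text
time: 17.93
tool_pos: [0.5731, 0.0871, 0.1041]
tcp_rot: [2.772, 1.478, 0.003]
wrist_force: [1.3, -1.5, 3.9]
width: 0.292
grip_force: 40.3
```

```bash
python3 -c "
from h import *
st([.5722,.0863,.1048])"
```

```text
t 17.93 pos [0.5731 0.0871 0.1041] az 0.9799 zax [ 2.e-03  4.e-04 -1.e+00] q [0.108 0.196 1.936 0.    1.008 0.699] F [ 1.26 -1.51  3.87] T [-0.223 -0.247  0.059] w 0.0249 g 40.3
tool delta [-0.0011 -0.0003 -0.0007]
```

Request:
jog_arm(
  turn=[
    [0,0,0.08],
    [0,0,0.08],
    [0,0,0.08],
    [0,0,0.08],
    [0,0,0.08],
    [0,0,0.08],
    [0,0,0.08],
    [0,0,0.08],
    [0,0,0.08],
    [0,0,0.08],
    [0,0,0.08],
    [0,0,0.08],
    [0,0,0.08],
    [0,0,0.08],
    [0,0,0.08],
    [0,0,0.08],
    [0,0,0.08],
    [0,0,0.08],
    [0,0,0.08],
    [0,0,0.08],
  ],
  delta_pos=[
    [0,0,0],
    [0,0,1e-05],
    [0,0,1e-05],
    [0,0,1e-05],
    [0,0,1e-05],
    [0,0,1e-05],
    [0,0,1e-05],
    [0,0,1e-05],
    [0,0,1e-05],
    [0,0,1e-05],
    [0,0,1e-05],
    [0,0,1e-05],
    [0,0,1e-05],
    [0,0,1e-05],
    [0,0,1e-05],
    [0,0,1e-05],
    [0,0,1e-05],
    [0,0,1e-05],
    [0,0,1e-05],
    [0,0,1e-05],
  ],
  gripper=[0.02,0.02,0.02,0.02,0.02,0.02,0.02,0.02,0.02,0.02,0.02,0.02,0.02,0.02,0.02,0.02,0.02,0.02,0.02,0.02],
)

```text
time: 19.6
tool_pos: [0.5728, 0.0864, 0.104]
tcp_rot: [2.992, -0.957, 0.002]
wrist_force: [0.1, -2.4, 4.8]
width: 0.291
grip_force: 40.4
```

```bash
python3 -c "
from h import *
st([.5722,.0863,.1048])"
```

```text
t 19.6 pos [0.5728 0.0864 0.104 ] az -0.6194 zax [ 1.3e-03 -8.0e-04 -1.0e+00] q [ 1.070e-01  1.960e-01  1.936e+00 -1.000e-03  1.009e+00  2.298e+00] F [ 0.14 -2.43  4.83] T [-0.558 -0.014  0.231] w 0.0248 g 40.4
tool delta [-0.0004  0.0005 -0.0008]
```

Yaw torque rose to 0.23 N m, which suggests the cap has bottomed. I'll regrip and do a second clockwise stroke to be sure.

Request:
jog_arm(
  turn=[
    [0,0,0],
    [0,0,0],
    [0,0,0],
    [0,0,0],
    [0,0,0],
    [0,0,-0.1],
    [0,0,-0.11],
    [0,0,-0.11],
    [0,0,-0.11],
    [0,0,-0.11],
    [0,0,-0.11],
    [0,0,-0.11],
    [0,0,-0.11],
    [0,0,-0.11],
    [0,0,-0.11],
    [0,0,-0.11],
    [0,0,-0.11],
    [0,0,-0.11],
    [0,0,-0.11],
    [0,0,-0.11],
  ],
  delta_pos=[
    [0,0,0],
    [0,0,0],
    [0,0,0],
    [0,0,0],
    [0,0,0],
    [0,0,0],
    [0,0,0],
    [0,0,0],
    [0,0,0],
    [0,0,0],
    [0,0,0],
    [0,0,0],
    [0,0,0],
    [0,0,0],
    [0,0,0],
    [0,0,0],
    [0,0,0],
    [0,0,0],
    [0,0,0],
    [0,0,0],
  ],
  gripper=[0.026,0.03,0.035,0.04,0.045,0.045,0.045,0.045,0.045,0.045,0.045,0.045,0.045,0.045,0.045,0.045,0.045,0.045,0.045,0.045],
)

```text
time: 21.27
tool_pos: [0.5719, 0.087, 0.103]
tcp_rot: [-2.734, -1.547, 0.001]
wrist_force: [1.2, -0.4, -0.8]
width: 0.527
grip_force: 0.0
```

Request:
jog_arm(
  turn=[
    [0,0,-0.11],
    [0,0,-0.11],
    [0,0,-0.11],
    [0,0,-0.11],
    [0,0,-0.11],
    [0,0,-0.11],
    [0,0,-0.05],
    [0,0,0],
    [0,0,0],
    [0,0,0],
    [0,0,0],
    [0,0,0],
    [0,0,0],
    [0,0,0],
    [0,0,0],
    [0,0,0],
    [0,0,0],
  ],
  delta_pos=[
    [0,0,0],
    [0,0,0],
    [0,0,0],
    [0,0,0],
    [0,0,0],
    [0,0,0],
    [0,0,0],
    [0,0,0],
    [0,0,0],
    [0,0,0],
    [0,0,0],
    [0,0,0],
    [0,0,0],
    [0,0,0],
    [0,0,0],
    [0,0,0.0003],
    [0,0,0],
  ],
  gripper=[0.045,0.045,0.045,0.045,0.045,0.045,0.045,0.04,0.036,0.033,0.03,0.027,0.025,0.022,0.02,0.02,0.02],
)

```text
time: 22.68
tool_pos: [0.5725, 0.0869, 0.1033]
tcp_rot: [2.033, 2.395, 0.001]
wrist_force: [0.9, 1.4, 1.5]
width: 0.289
grip_force: 39.2
```

```bash
python3 -c "
from h import *
st([.5722,.0863,.1048])"
```

```text
t 22.68 pos [0.5725 0.0869 0.1033] az 1.7338 zax [ 6.e-04  1.e-04 -1.e+00] q [ 0.108  0.196  1.936  0.     1.008 -0.055] F [0.86 1.41 1.55] T [ 0.039 -0.095 -0.026] w 0.0247 g 39.2
tool delta [-0.0006 -0.0004 -0.0015]
```

Request:
jog_arm(
  turn=[
    [0,0,0.04],
    [0,0,0.06],
    [0,0,0.06],
    [0,0,0.06],
    [0,0,0.06],
    [0,0,0.06],
    [0,0,0.06],
    [0,0,0.06],
    [0,0,0.06],
    [0,0,0.06],
    [0,0,0.06],
    [0,0,0.06],
    [0,0,0.06],
    [0,0,0.06],
    [0,0,0.06],
    [0,0,0.06],
    [0,0,0.06],
    [0,0,0.06],
    [0,0,0.06],
  ],
  delta_pos=[
    [0,0,0],
    [0,0,0],
    [0,0,0],
    [0,0,0],
    [0,0,0],
    [0,0,0],
    [0,0,0],
    [0,0,0],
    [0,0,0],
    [0,0,0],
    [0,0,0],
    [0,0,0],
    [0,0,0],
    [0,0,0],
    [0,0,0],
    [0,0,0],
    [0,0,0],
    [0,0,0],
    [0,0,0],
  ],
  gripper=[0.02,0.02,0.02,0.02,0.02,0.02,0.02,0.02,0.02,0.02,0.02,0.02,0.02,0.02,0.02,0.02,0.02,0.02,0.02],
)

```text
time: 24.27
tool_pos: [0.5732, 0.0865, 0.1035]
tcp_rot: [2.995, 0.945, 0.003]
wrist_force: [2.2, -0.7, 0.6]
width: 0.291
grip_force: 39.2
```

```bash
python3 -c "
from h import *
st([.5722,.0863,.1048])"
```

```text
t 24.27 pos [0.5732 0.0865 0.1035] az 0.6115 zax [ 2.3e-03 -7.0e-04 -1.0e+00] q [ 1.070e-01  1.960e-01  1.936e+00 -1.000e-03  1.007e+00  1.067e+00] F [ 2.18 -0.71  0.59] T [-0.307 -0.39   0.161] w 0.0248 g 39.2
tool delta [-0.0009 -0.0004 -0.0013]
```

Torque is again well above the thread-only value after 5.9 rad in total, more than the 5 rad maximum, so the cap is bottomed out. I'll bear down lightly and back off a quarter turn.

Request:
jog_arm(
  turn=[
    [0,0,0],
    [0,0,0],
    [0,0,-0.05],
    [0,0,-0.1],
    [0,0,-0.1],
    [0,0,-0.1],
    [0,0,-0.1],
    [0,0,-0.1],
    [0,0,-0.1],
    [0,0,-0.1],
    [0,0,-0.1],
    [0,0,-0.1],
    [0,0,-0.1],
    [0,0,-0.1],
    [0,0,-0.1],
    [0,0,-0.1],
    [0,0,-0.1],
    [0,0,-0.1],
    [0,0,-0.02],
    [0,0,0],
  ],
  delta_pos=[
    [0,0,0.0003],
    [0,0,0.0003],
    [0,0,0],
    [0,0,0],
    [0,0,0],
    [0,0,0],
    [0,0,0],
    [0,0,0],
    [0,0,0],
    [0,0,0],
    [0,0,0],
    [0,0,0],
    [0,0,0],
    [0,0,0],
    [0,0,0],
    [0,0,0],
    [0,0,0],
    [0,0,0],
    [0,0,0],
    [0,0,0],
  ],
  gripper=[0.02,0.02,0.02,0.02,0.02,0.02,0.02,0.02,0.02,0.02,0.02,0.02,0.02,0.02,0.02,0.02,0.02,0.02,0.02,0.02],
)

```text
time: 25.93
tool_pos: [0.5724, 0.0866, 0.1033]
tcp_rot: [1.444, 2.79, -0.0]
wrist_force: [-1.0, -1.8, 6.2]
width: 0.289
grip_force: 39.6
```

Request:
jog_arm(
  turn=[
    [0,0,0],
    [0,0,0],
    [0,0,0],
    [0,0,0],
  ],
  delta_pos=[
    [0,0,0],
    [0,0,0],
    [0,0,0],
    [0,0,0],
  ],
  gripper=[0.02,0.02,0.02,0.02],
)

```text
time: 26.27
tool_pos: [0.5724, 0.0866, 0.1033]
tcp_rot: [1.445, 2.789, -0.0]
wrist_force: [-1.5, -1.3, 4.5]
width: 0.292
grip_force: 39.6
```

```bash
python3 - <<'E'
from h import *
st([.5722,.0863,.1048])
s=cv2.cvtColor(vision.read_camera("scene"),4)
cv2.imwrite("pics/g4.png",cv2.resize(s[160:280,277:437],(640,480),interpolation=2))
E
```

```text
t 26.27 pos [0.5724 0.0866 0.1033] az 2.1855 zax [ 4.e-04 -4.e-04 -1.e+00] q [ 0.107  0.196  1.936 -0.     1.008 -0.507] F [-1.49 -1.27  4.47] T [-0.29   0.073 -0.06 ] w 0.0249 g 39.6
tool delta [-0.0001 -0.0004 -0.0015]
```

View pics/g4.png

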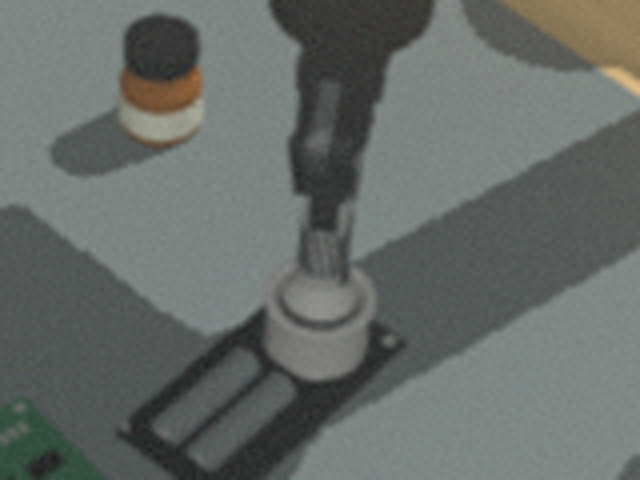

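The torch is still seated in the cup with the cap in the gripper. The cap was backed off 1.574 rad, and the wrist shows about 4.5 N bearing down.

```bash
python3 -c "
from h import *
print(ticket.finish_job())"
```

```text
the job is handed in; nothing more can be done
None
```

I handed the job in at about 26 s: the torch is seated in the cup, the cap was turned 5.9 rad clockwise to bottom it out and backed off 1.57 rad, still gripped at about 40 N. The bottoming-out and quarter turn come from wrist torque and tool angle, not a direct thread reading, and no verdict came back.

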